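# Find the full tea tin by its weight and hold it up

## Robot

A 7-joint arm with a two-finger parallel gripper is mounted at the origin on a cart in front of the work surface, level with it; the furniture and walls round the work are solid. World frame = base frame: x ahead of the robot, y to its left, z up, the work surface at z = 0. Lengths are in m, angles in rad, forces in N, time in s.
With the tool pointing down it reaches from about 0.4 to 0.875 m from the base axis. Payload 4.4 kg.
Tool frame: the origin (TCP) lies on the mounting face of the last link; the fingertips stand 173 mm ahead of it and the grasp point (between the pads) lies 155 mm ahead of it (bot.tcp_to_tips is the distance from the TCP to the fingertips, in m); z points along the fingers, y is the line along which they close (so a half turn about z gives the same grasp; the last joint's range is limited). The gripper opens to 85 mm and grips with 20 to 120 N. Pads are 22 mm wide; open, the fingers measure 114 mm over their backs; the gripper's body (76 mm by 85 mm) begins 54 mm behind the grasp point. The pads swing forward as they close: fully open they stand 13 mm farther back than shut.
Start: joints at [1.089, 0.628, 0.038, 1.517, -0.027, 0.996, -0.02], TCP at [0.263, -0.595, 0.405] pointing down, gripper open.
Joint ranges: [-3.06, 3.06], [-0.37, 2.12], [-1.25, 1.32], [0.18, 2.47], [-1.1, 4.24], [0.23, 1.98], [-2.94, 2.94]. Speed limits (rad/s): [2.57, 2.57, 3.14, 3.14, 3.14, 3.14, 3.14].

## Interface

Orientations are given as a unit quaternion [x, y, z, w].
In Python, from bench import bot gives the robot as it stands.
- The arm moves only by the shell command python3 -m inch 'ROWS' [OPENING] [FORCE]. ROWS is JSON, a list that holds one entry, the list of rows, each a list of 6 numbers: the shift along the tool's x, y, z in mm, then the turn, a rotation vector about the tool's x, y, z in rad. A call has 1 to 20 rows; each row is the pose to reach, as a shift and turn from the pose commanded when the call began, along the tool's axes at that moment; what a row does not reach only later rows make up. A row lasts 1/8 s, in which the tool goes at most 62.5 mm and 10.7 degrees, less where a joint would pass 70% of its speed; a pose out of reach is approached as far as the arm can. A call with a gripper value outside its range is refused whole. OPENING is the finger opening in mm, from 0 to 85.4, set as the call begins (- or left out, the last holds). The fingers move at their own pace and stop on an object; FORCE is the grip in N (left out, the last holds). Time passes only in rows, so rows that repeat a pose let the fingers close. It gives the time, the measured TCP pose, the force, the opening and the grip force at its end, in the units of the state.
- bot.get_state(): the state, without advancing time (a new reading comes with each control period).
- bot.snapshot(name): name is "side" or "top" or "wrist"; returns a dict with "pixels" (384x512x3 uint8, red, green, blue), "range_z" (384x512 float32, m along the optical axis (not along the pixel's ray), 0 where there is no reading), "fovy" (degrees; the focal length in pixels is half the picture's height over the tangent of half this angle, whatever the lens; pixels are square), "cx", "cy" (the principal point, pixels), "dist" ([k1, k2, p1, p2, k3] as OpenCV has them; the pictures are not rectified), "camera_from_world" (4x4, takes a point from world to camera coordinates). Camera axes: x right, y down, z forward; pixel columns grow to the right and rows downward; lengths in m; the calibration is good to about 2 mm. A picture is of the moment at which its call begins.
- bot.job_done(): hands the job in; it is judged then, once.
The state is a dict: "t": time; "q": joint angles; "joint_velocities": joint speeds; "joint_efforts": joint torques, N m; "eef_pos": TCP position; "tcp_rot": TCP orientation; "wrist_force": force on the tool from outside, world axes, zero at the start; "torque": the same for the moment, N m; "opening": finger opening in m; "finger_force": force on a finger pad.
Only numpy, scipy, OpenCV 4.12 (cv2) and the standard library are available. Lean on these libraries where they do the work, as an engineer would, in place of code of your own. Each camera call takes 0.05 s, during which the arm holds its last target. There are 200 camera calls.

## Task

Three identical closed tea tins stand on three coasters; only one is full, and only its weight tells which. Going from left to right as the robot sees them, lift each tin a few centimetres to feel its weight and set it back upright on its coaster before you take the next (the last one may stay in the gripper if it is the full one). Then take the full tin, hold it up still and upright about 20 cm above the worktop and finish while holding it there, with the other two standing on coasters; never tip a tin over and leave everything else where it stands.

Things in the scene. Friction and masses are not known exactly. Their poses are not given: they have to be found in the camera images.
- tin_1_center (a point): centre, half-way up (52 mm above its underside), of one of three identical closed steel tea tins: an upright cylinder 60 mm across, 104 mm tall, with a fixed slip lid (lower edge 66 mm up); z is its axis. The straight sides can be gripped at any height; 70 to 80 mm above the underside leaves room for the gripper's body above the lid.
- tin_1: the same tin; origin at the centre of its underside, z along its axis. The tins' places are dealt anew each time: one of the three tins is full (0.39 to 0.49 kg), the other two are nearly empty (0.11 to 0.17 kg each)
- tin_2_center (a point): centre, half-way up (52 mm above its underside), of one of three identical closed steel tea tins: an upright cylinder 60 mm across, 104 mm tall, with a fixed slip lid (lower edge 66 mm up); z is its axis. The straight sides can be gripped at any height; 70 to 80 mm above the underside leaves room for the gripper's body above the lid.
- tin_2: the same tin; origin at the centre of its underside, z along its axis. The tins' places are dealt anew each time: one of the three tins is full (0.39 to 0.49 kg), the other two are nearly empty (0.11 to 0.17 kg each)
- tin_3_center (a point): centre, half-way up (52 mm above its underside), of one of three identical closed steel tea tins: an upright cylinder 60 mm across, 104 mm tall, with a fixed slip lid (lower edge 66 mm up); z is its axis. The straight sides can be gripped at any height; 70 to 80 mm above the underside leaves room for the gripper's body above the lid.
- tin_3: the same tin; origin at the centre of its underside, z along its axis. The tins' places are dealt anew each time: one of the three tins is full (0.39 to 0.49 kg), the other two are nearly empty (0.11 to 0.17 kg each)
- coaster_left_top (a point): centre of the top face of the left coaster as seen from the robot: a pale round stone coaster 104 mm across and 8 mm thick, fixed to the worktop; its top is 8 mm above the worktop; one tin stands on it at the start, within 6 mm of its centre
- coaster_middle_top (a point): centre of the top face of the middle coaster as seen from the robot: a pale round stone coaster 104 mm across and 8 mm thick, fixed to the worktop; its top is 8 mm above the worktop; one tin stands on it at the start, within 6 mm of its centre
- coaster_right_top (a point): centre of the top face of the right coaster as seen from the robot: a pale round stone coaster 104 mm across and 8 mm thick, fixed to the worktop; its top is 8 mm above the worktop; one tin stands on it at the start, within 6 mm of its centre
- pepper_mill_center (a point): bystander, leave alone: pepper mill, copper with a black head, 53 mm across, 125 mm tall; the point is its centre, half-way up
- kitchen_timer_center (a point): bystander, leave alone: wind-up kitchen timer, red dome on a white base, 64 mm across, 56 mm tall; the point is its centre, half-way up
- jar_1_center (a point): bystander, leave alone: spice jar with a dark lid, 44 mm across, 105 mm tall; the point is its centre, half-way up
- jigger_center (a point): bystander, leave alone: double-cone gold bar measure, 45 mm across, 88 mm tall; the point is its centre, half-way up
- shaker_cap_center (a point): bystander, leave alone: gold domed cap, 49 mm across, 41 mm tall; the point is its centre, half-way up
- coffee_maker: bystander, fixed: the big black coffee maker behind the tins, about 320 mm tall; origin at the centre of its underside

How it is judged:
By the outcome, as a careful person would: the job done as asked, in the order asked, and still so for the second after the job is handed in, while the arm keeps its last pose, push and grip.
It also fails if it takes over 69 s, if anything falls off the work surface, if the arm or the gripper's body presses on something with over 40 N, if the wrist force passes 120 N, or if a joint passes its speed limit or range.

## Working session

There is one attempt and no reset: what is moved stays moved. The work goes in short steps, Python scripts to look and compute and a shell command to move; the robot and the scene stay as the last step left them, time stands still between calls to the robot, and variables do not carry over. Pictures are saved under pics/ and viewed, at most 10 in all, crops included, and the job is handed in when it is done.

```bash
mkdir -p pics; ls; python3 - <<'E'
from bench import bot
import cv2,numpy as np
s=bot.get_state();print(s)
for n in("top","side"):
    d=bot.snapshot(n);cv2.imwrite(f"pics/{n}0.png",d["pixels"][...,::-1]);np.savez(f"{n}0.npz",**d)
    print(n,d["fovy"],d["cx"],d["cy"],d["dist"],d["camera_from_world"])
E
```

```text
pics
{'t': 0.0, 'q': array([ 1.0892135 ,  0.62933543,  0.03845581,  1.51837585, -0.02702905,
        0.99625095, -0.02001531]), 'joint_velocities': array([-8.93644382e-05,  1.04271709e-04,  7.81264681e-04,  3.17399541e-04,
       -9.10648651e-04,  1.32143864e-03,  1.51267298e-04]), 'joint_efforts': array([ 3.50994460e-04, -5.63402367e+01,  1.22674081e+00, -1.93446833e+01,
        1.11081617e-02,  1.06173943e-02,  2.37528491e-05]), 'eef_pos': array([ 0.26244967, -0.59434161,  0.40379343]), 'tcp_rot': array([ 9.78472263e-01,  2.06376291e-01, -1.94752807e-04, -9.04978199e-04]), 'wrist_force': array([ 0.46721072, -0.18302019, -0.19635491]), 'torque': array([ 0.01465287,  0.0032999 , -0.10985541]), 'finger_force': 0.0, 'opening': 0.08553265272010012}
top 52.469678801202775 260.879823320497 180.96845182669156 [-0.08438394  0.          0.          0.          0.        ] [[ 1.28223947e-02 -9.99917526e-01  7.26595574e-04 -1.06023734e-02]
 [-9.85714598e-01 -1.27622987e-02 -1.67940033e-01  5.63623119e-01]
 [ 1.67935455e-01  1.43717753e-03 -9.85796945e-01  1.11480207e+00]
 [ 0.00000000e+00  0.00000000e+00  0.00000000e+00  1.00000000e+00]]
side 56.24291917493881 257.6636833842522 190.88255573342212 [-0.05281285  0.          0.          0.          0.        ] [[-0.82760612 -0.56129084 -0.00454997  0.46291303]
 [-0.22564447  0.34010617 -0.91291422  0.18410399]
 [ 0.51395786 -0.75450672 -0.40812612  0.86795934]
 [ 0.          0.          0.          1.        ]]
```

View pics/top0.png

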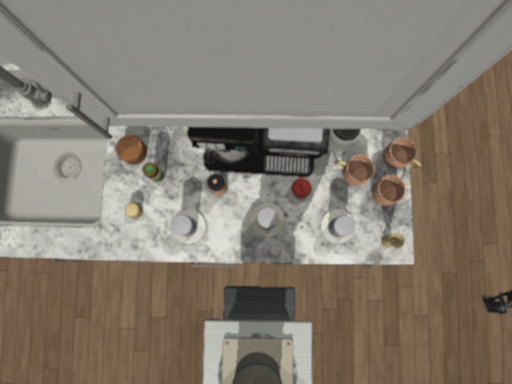

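View pics/side0.png

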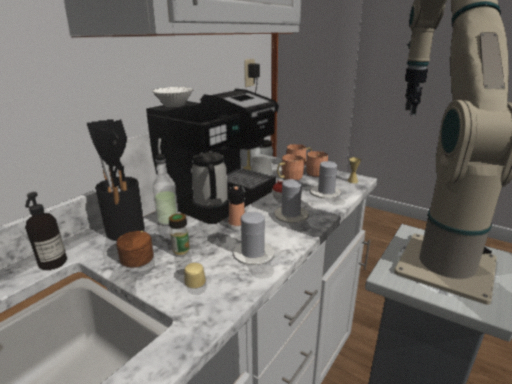

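The top view shows the tin lids near (184,225), (266,217) and (342,225). The pepper mill is at (217,183), the timer at (301,188), the shaker cap at (133,210) and the jigger at (393,241). The upper cabinet's lower edge is at row ~120. The side view agrees, with the tins at (253,235), (291,198) and (328,178).

```bash
cat > h.py <<'E'
import numpy as np,cv2
def cloud(d):
    h,w=d["range_z"].shape;f=h/2/np.tan(np.radians(float(d["fovy"]))/2)
    K=np.array([[f,0,float(d["cx"])],[0,f,float(d["cy"])],[0,0,1]])
    u,v=np.meshgrid(np.arange(w),np.arange(h))
    p=cv2.undistortPoints(np.stack([u,v],-1).reshape(-1,1,2).astype(float),K,np.asarray(d["dist"],float)).reshape(h,w,2)
    z=d["range_z"];c=np.dstack([p[...,0]*z,p[...,1]*z,z])
    T=np.linalg.inv(d["camera_from_world"]);W=c@T[:3,:3].T+T[:3,3];W[z==0]=np.nan
    return W
E
python3 - <<'E'
from h import *
W=cloud(np.load("top0.npz"));S=cloud(np.load("side0.npz"))
for u,v in((184,225),(266,217),(342,225)):
    c=W[v,u]
    for n,C in(("top",W),("side",S)):
        m=(np.hypot(C[...,0]-c[0],C[...,1]-c[1])<.05)&(abs(C[...,2]-.112)<.012)
        P=C[m];(x,y),r=cv2.minEnclosingCircle(P[:,:2].astype(np.float32))
        print(n,c.round(3),m.sum(),P.mean(0).round(4),round(x,4),round(y,4),round(r,4))
for k,(u,v) in dict(mill=(217,183),timer=(301,188),cap=(133,210),jig=(393,241),cab=(260,118),cab2=(260,60),coffee=(260,150),carafe=(230,165),jar=(150,170)).items(): print(k,W[v,u].round(3))
E
```

```text
top [0.426 0.209 0.11 ] 360 [0.4285 0.2167 0.1094] 0.4287 0.2178 0.0301
side [0.426 0.209 0.11 ] 292 [0.4214 0.2258 0.1091] 0.4271 0.2198 0.0305
top [ 0.451 -0.019  0.114] 353 [ 0.4535 -0.0212  0.1092] 0.4539 -0.0211 0.0297
side [ 0.451 -0.019  0.114] 179 [ 0.4462 -0.0128  0.1092] 0.4502 -0.0206 0.03
top [ 0.432 -0.23   0.112] 360 [ 0.4313 -0.236   0.1091] 0.4307 -0.2365 0.0303
side [ 0.432 -0.23   0.112] 123 [ 0.4244 -0.2256  0.1097] 0.4264 -0.2324 0.0283
mill [0.544 0.119 0.118]
timer [ 0.544 -0.123  0.047]
cap [0.472 0.379 0.039]
jig [ 0.39  -0.396  0.042]
cab [ 0.573 -0.001  0.594]
cab2 [ 0.574 -0.002  0.791]
coffee [ 0.616 -0.     0.216]
carafe [0.614 0.091 0.034]
jar [0.582 0.315 0.105]
```

```bash
cat > sh.py <<'E'
import sys,json,numpy as np
from bench import bot
from scipy.spatial.transform import Rotation as R
s=bot.get_state();r=R.from_quat(s["tcp_rot"])
for w in json.loads(sys.argv[1]): print((r.inv().apply(np.array(w)-s["eef_pos"])*1000).round(1))
print("q",s["q"].round(2),"upright turn",(r.inv()*R.from_euler('xz',[np.pi,0])).as_rotvec().round(3),"F",s["wrist_force"].round(2))
E
python3 sh.py '[[0.44,-0.2,0.40],[0.46,0.0,0.40],[0.428,0.2185,0.38]]'
```

```text
[ 321.7 -289.1    4.3]
[ 420.8 -463.9    4.6]
[ 479.8 -676.7   25. ]
q [ 1.09  0.63  0.04  1.52 -0.03  1.   -0.02] upright turn [-0.002  0.     0.416] F [ 0.2  -0.24 -0.22]
```

```bash
python3 -m inch '[[[40,-36,0,0,0,0],[80,-72,0,0,0,0],[120,-108,0,0,0,0],[160,-145,0,0,0,0],[200,-180,0,0,0,0],[240,-216,0,0,0,0],[280,-252,0,0,0,0],[321,-289,0,0,0,0],[350,-340,0,0,0,0],[385,-390,0,0,0,0],[405,-430,0,0,0,0],[421,-464,0,0,0,0],[440,-520,0,0,0,0],[455,-580,0,0,0,0],[470,-630,0,0,0,0],[480,-677,25,0,0,0],[480,-677,25,0,0,0],[480,-677,25,0,0,0],[480,-677,25,0,0,0],[480,-677,25,0,0,0]]]' 85 20; python3 sh.py '[[0.428,0.2185,0.38],[0.428,0.2185,0.238]]'
```

```text
t: 2.6
eef_pos: [0.4287, 0.2175, 0.3801]
tcp_rot: [0.979, 0.205, 0.0, 0.0]
wrist_force: [0.0, 0.9, -0.5]
opening: 0.085
finger_force: 0.0
[-0.2 -1.2  0.1]
[ -0.3  -1.3 142.1]
q [-0.48  0.42 -0.06  2.    0.04  0.71 -1.73] upright turn [ 0.    -0.001  0.413] F [ 0.01  0.91 -0.53]
```

```bash
cat > lid.py <<'E'
from h import *
import sys
from bench import bot
for n in sys.argv[3:] or ["wrist","top"]:
    C=cloud(bot.snapshot(n));x0,y0=map(float,sys.argv[1:3])
    m=(np.hypot(C[...,0]-x0,C[...,1]-y0)<.05)&(abs(C[...,2]-.112)<.009);P=C[m]
    if len(P)>9: (x,y),r=cv2.minEnclosingCircle(P[:,:2].astype(np.float32));print(n,m.sum(),P.mean(0).round(4),round(x,4),round(y,4),round(r,4))
    else: print(n,len(P))
E
python3 lid.py .428 .2185
```

```text
wrist 3137 [0.4285 0.2204 0.1092] 0.4266 0.2198 0.0297
top 237 [0.4218 0.2124 0.1098] 0.426 0.2157 0.0291
```

```bash
python3 -m inch '[[[0,-2,40,0,0,0],[0,-2,80,0,0,0],[0,-2,110,0,0,0],[0,-2,130,0,0,0],[0,-2,142,0,0,0],[0,-2,142,0,0,0],[0,-2,142,0,0,0],[0,-2,142,0,0,0]]]' 85; python3 -m inch '[[[0,0,0,0,0,0],[0,0,0,0,0,0],[0,0,0,0,0,0],[0,0,0,0,0,0],[0,0,0,0,0,0],[0,0,0,0,0,0],[0,0,0,0,0,0],[0,0,0,0,0,0]]]' 40 30; python3 sh.py '[]'
```

```text
t: 3.7
eef_pos: [0.4277, 0.2205, 0.2385]
tcp_rot: [0.978, 0.206, 0.001, -0.0]
wrist_force: [0.5, -0.3, -0.1]
opening: 0.0848
finger_force: 0.0
t: 4.7
eef_pos: [0.4277, 0.2204, 0.2382]
tcp_rot: [0.978, 0.206, 0.0, -0.0]
wrist_force: [0.4, -1.2, 5.9]
opening: 0.0596
finger_force: 31.1
q [-0.51  0.67 -0.04  2.12  0.07  0.35 -1.76] upright turn [-0.    -0.001  0.415] F [ 0.45 -1.23  5.91]
```

```bash
python3 -m inch '[[[0,0,-8,0,0,0],[0,0,-20,0,0,0],[0,0,-35,0,0,0],[0,0,-50,0,0,0],[0,0,-50,0,0,0],[0,0,-50,0,0,0],[0,0,-50,0,0,0],[0,0,-50,0,0,0],[0,0,-50,0,0,0]]]'; python3 - <<'E'
from bench import bot
import numpy as np,cv2
F=[]
for i in range(4):
    if i==1: d=bot.snapshot("side");cv2.imwrite("pics/lift1.png",d["pixels"][120:300,180:400,::-1].repeat(2,0).repeat(2,1))
    elif i: bot.snapshot("wrist")
    s=bot.get_state();F.append(s["wrist_force"][2])
print(F,s["opening"],s["finger_force"])
E
```

```text
t: 5.82
eef_pos: [0.4274, 0.2204, 0.2874]
tcp_rot: [0.978, 0.206, -0.0, 0.0]
wrist_force: [-0.3, 0.1, -2.0]
opening: 0.0598
finger_force: 32.6
[np.float64(-1.986635367164374), np.float64(-1.5151150967339722), np.float64(-1.519627954595348), np.float64(-1.4804632060864156)] 0.05941504454554153 32.623279094696045
```

View pics/lift1.png

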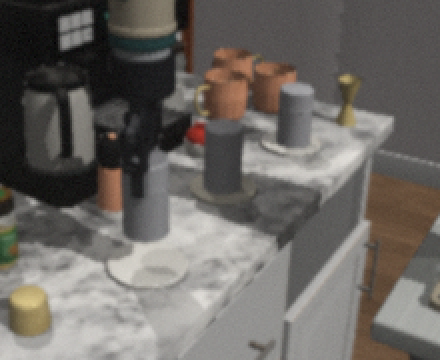

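The tin hangs upright clear of its coaster (empty ring at about (147,262) in the crop). The wrist reads about 1.6 N, so it's a light one. I'll set it back.

```bash
python3 -m inch '[[[0,0,20,0,0,0],[0,0,35,0,0,0],[0,0,43,0,0,0],[0,0,46,0,0,0],[0,0,48,0,0,0],[0,0,49,0,0,0],[0,0,49.5,0,0,0],[0,0,49.5,0,0,0],[0,0,49.5,0,0,0]]]'; python3 sh.py '[]'
```

```text
t: 7.1
eef_pos: [0.4275, 0.2204, 0.2383]
tcp_rot: [0.978, 0.206, 0.0, -0.0]
wrist_force: [0.0, 0.0, -1.3]
opening: 0.0594
finger_force: 32.6
q [-0.51  0.67 -0.04  2.12  0.07  0.35 -1.76] upright turn [-0.    -0.     0.416] F [ 0.03  0.03 -1.26]
```

```bash
python3 -m inch '[[[0,0,0.5,0,0,0],[0,0,1,0,0,0],[0,0,1,0,0,0],[0,0,1,0,0,0]]]'
```

```text
t: 7.6
eef_pos: [0.4276, 0.2204, 0.2382]
tcp_rot: [0.978, 0.206, 0.001, -0.0]
wrist_force: [-0.6, -1.6, 10.1]
opening: 0.0599
finger_force: 32.9
```

```bash
python3 -m inch '[[[0,0,0.5,0,0,0],[0,0,1,0,0,0],[0,0,1,0,0,0],[0,0,1,0,0,0]]]'
```

```text
t: 8.1
eef_pos: [0.4278, 0.2201, 0.2378]
tcp_rot: [0.979, 0.206, 0.001, 0.0]
wrist_force: [-1.7, -3.3, 16.5]
opening: 0.0597
finger_force: 31.1
```

Contact is confirmed. I'll open slowly and rise.

```bash
python3 -m inch '[[[0,0,-1,0,0,0],[0,0,-1,0,0,0],[0,0,-1,0,0,0],[0,0,-1,0,0,0],[0,0,-1,0,0,0],[0,0,-1,0,0,0]]]' 85; python3 -m inch '[[[0,0,-30,0,0,0],[0,0,-70,0,0,0],[0,0,-120,0,0,0],[0,0,-140,0,0,0],[0,0,-140,0,0,0],[0,0,-140,0,0,0]]]';python3 lid.py .4275 .2195;python3 lid.py .453 -.021 top; python3 sh.py '[[0.452,-0.021,0.38],[0.452,-0.021,0.238]]'
```

```text
t: 8.85
eef_pos: [0.4274, 0.2204, 0.2372]
tcp_rot: [0.978, 0.206, -0.0, 0.0]
wrist_force: [-1.0, -0.0, 0.2]
opening: 0.0852
finger_force: 0.0
t: 9.6
eef_pos: [0.427, 0.2201, 0.3764]
tcp_rot: [0.978, 0.206, -0.001, 0.0]
wrist_force: [0.8, -0.4, -0.4]
opening: 0.0848
finger_force: 0.0
wrist 3234 [0.4282 0.221  0.1092] 0.4263 0.2202 0.0298
top 234 [0.4213 0.2128 0.1095] 0.4274 0.2176 0.0293
top 348 [ 0.4536 -0.0213  0.1095] 0.454 -0.0213 0.0294
[-74.7 230.7  -3.7]
[-74.3 230.7 138.3]
q [-0.49  0.43 -0.07  2.01  0.04  0.71 -1.74] upright turn [0.001 0.002 0.416] F [ 0.56  0.69 -0.22]
```

```bash
python3 -m inch '[[[-12,50,0,0,0,0],[-30,100,0,0,0,0],[-48,150,0,0,0,0],[-64,200,0,0,0,0],[-74.5,231,-4,0,0,0],[-74.5,231,-4,0,0,0],[-74.5,231,-4,0,0,0],[-74.5,231,-4,0,0,0]]]' 85; python3 lid.py .452 -.021 wrist;python3 sh.py '[[0.452,-0.021,0.238]]'
```

```text
t: 10.75
eef_pos: [0.4525, -0.0198, 0.3809]
tcp_rot: [0.978, 0.208, -0.0, -0.0]
wrist_force: [-0.3, 0.8, -0.5]
opening: 0.0848
finger_force: 0.0
wrist 3105 [ 0.4531 -0.0202  0.1092] 0.4516 -0.0209 0.0296
[ -0.9   1.  143. ]
q [ 0.02  0.39 -0.06  2.07  0.03  0.68 -1.21] upright turn [-0.001  0.     0.418] F [-0.26  0.02  0.46]
```

```bash
python3 -m inch '[[[0,0.7,40,0,0,0],[0,0.7,80,0,0,0],[0,0.7,110,0,0,0],[0,0.7,130,0,0,0],[0,0.7,143,0,0,0],[0,0.7,143,0,0,0],[0,0.7,143,0,0,0],[0,0.7,143,0,0,0]]]' 85; python3 -m inch '[[[0,0,0,0,0,0],[0,0,0,0,0,0],[0,0,0,0,0,0],[0,0,0,0,0,0],[0,0,0,0,0,0],[0,0,0,0,0,0],[0,0,0,0,0,0],[0,0,0,0,0,0]]]' 40 40;python3 -m inch '[[[0,0,-8,0,0,0],[0,0,-20,0,0,0],[0,0,-35,0,0,0],[0,0,-50,0,0,0],[0,0,-50,0,0,0],[0,0,-50,0,0,0],[0,0,-50,0,0,0],[0,0,-50,0,0,0],[0,0,-50,0,0,0]]]'; python3 - <<'E'
from bench import bot
F=[]
from h import *
for i in range(4):
    d=bot.snapshot("side")
    s=bot.get_state();F.append(round(s["wrist_force"][2],2))
cv2.imwrite("pics/lift2.png",d["pixels"][120:300,180:400,::-1].repeat(2,0).repeat(2,1))
print(F,s["opening"],s["finger_force"])
E
```

```text
t: 11.8
eef_pos: [0.4532, -0.0216, 0.239]
tcp_rot: [0.978, 0.206, 0.001, 0.0]
wrist_force: [-0.4, -0.7, -0.3]
opening: 0.085
finger_force: 0.0
t: 12.8
eef_pos: [0.453, -0.0217, 0.2388]
tcp_rot: [0.978, 0.206, 0.0, 0.0]
wrist_force: [-0.6, -0.7, 6.5]
opening: 0.0589
finger_force: 41.9
t: 13.92
eef_pos: [0.4528, -0.0217, 0.2879]
tcp_rot: [0.978, 0.206, -0.0, -0.0]
wrist_force: [0.3, -0.7, -1.2]
opening: 0.0593
finger_force: 43.4
[np.float64(-1.55), np.float64(-1.76), np.float64(-1.91), np.float64(-0.93)] 0.059198470725912805 43.39766442775726
```

View pics/lift2.png

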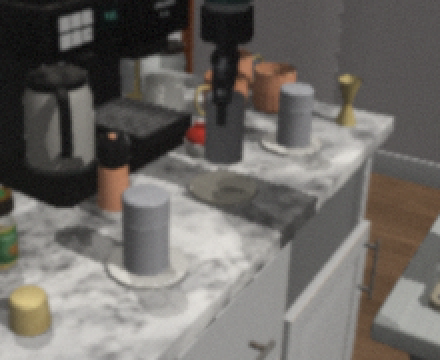

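The left tin stands on its coaster at (147,262). The middle tin is lifted above its ring at (222,187). It reads about 1.5 N, so it's light too and the full one must be on the right. I'll set this one back.

```bash
python3 -m inch '[[[0,0,20,0,0,0],[0,0,35,0,0,0],[0,0,43,0,0,0],[0,0,46,0,0,0],[0,0,48,0,0,0],[0,0,49,0,0,0],[0,0,50,0,0,0],[0,0,50.5,0,0,0],[0,0,50.5,0,0,0],[0,0,50.5,0,0,0]]]'
```

```text
t: 15.38
eef_pos: [0.453, -0.0217, 0.2388]
tcp_rot: [0.978, 0.206, 0.001, 0.0]
wrist_force: [-1.6, -0.3, 9.9]
opening: 0.0591
finger_force: 44.7
```

```bash
python3 -m inch '[[[0,0,0,0,0,0],[0,0,0,0,0,0],[0,0,0,0,0,0],[0,0,0,0,0,0],[0,0,0,0,0,0],[0,0,0,0,0,0]]]' 85; python3 -m inch '[[[0,0,-30,0,0,0],[0,0,-70,0,0,0],[0,0,-120,0,0,0],[0,0,-140,0,0,0],[0,0,-140,0,0,0],[0,0,-140,0,0,0]]]';python3 lid.py .453 -.021;python3 lid.py .43 -.2355 top; python3 sh.py '[[0.4295,-0.235,0.38]]'
```

```text
t: 16.12
eef_pos: [0.4529, -0.0217, 0.2377]
tcp_rot: [0.978, 0.206, -0.0, -0.0]
wrist_force: [-0.8, -0.0, -0.1]
opening: 0.0847
finger_force: 0.0
t: 16.88
eef_pos: [0.4524, -0.0217, 0.3769]
tcp_rot: [0.978, 0.206, -0.001, -0.0]
wrist_force: [-0.4, -0.4, 0.1]
opening: 0.0851
finger_force: 0.0
wrist 3215 [ 0.4532 -0.0202  0.1092] 0.4513 -0.0209 0.0299
top 0
top 354 [ 0.4315 -0.2364  0.109 ] 0.4313 -0.2371 0.0298
[-107.3  185.9   -3.3]
q [ 0.03  0.39 -0.06  2.07  0.04  0.68 -1.21] upright turn [-0.001  0.002  0.416] F [ 0.84  0.28 -0.17]
```

```bash
python3 -m inch '[[[-28,46,0,0,0,0],[-54,93,0,0,0,0],[-80,140,0,0,0,0],[-107,186,-3,0,0,0],[-107,186,-3,0,0,0],[-107,186,-3,0,0,0],[-107,186,-3,0,0,0]]]' 85; python3 lid.py .43 -.2355 wrist;python3 sh.py '[[0.4295,-0.236,0.238]]'
```

```text
t: 17.9
eef_pos: [0.4304, -0.2334, 0.3803]
tcp_rot: [0.978, 0.208, -0.0, -0.001]
wrist_force: [0.8, -0.2, 0.0]
opening: 0.0853
finger_force: 0.0
wrist 3120 [ 0.4314 -0.235   0.1092] 0.4298 -0.2359 0.0297
[ -1.9   2.1 142.4]
q [ 0.47  0.44 -0.05  1.98  0.03  0.73 -0.74] upright turn [-0.001  0.     0.419] F [-1.49 -0.33  0.05]
```

```bash
python3 -m inch '[[[-1,1,40,0,0,0],[-1,1,80,0,0,0],[-1,1,110,0,0,0],[-1,1,130,0,0,0],[-1,1,142,0,0,0],[-1,1,142,0,0,0],[-1,1,142,0,0,0],[-1,1,142,0,0,0]]]' 85; python3 -m inch '[[[0,0,0,0,0,0],[0,0,0,0,0,0],[0,0,0,0,0,0],[0,0,0,0,0,0],[0,0,0,0,0,0],[0,0,0,0,0,0],[0,0,0,0,0,0],[0,0,0,0,0,0]]]' 40 60;python3 -m inch '[[[0,0,-8,0,0,0],[0,0,-20,0,0,0],[0,0,-35,0,0,0],[0,0,-50,0,0,0],[0,0,-50,0,0,0],[0,0,-50,0,0,0],[0,0,-50,0,0,0],[0,0,-50,0,0,0],[0,0,-50,0,0,0]]]'; python3 sh.py '[]'
```

```text
t: 18.95
eef_pos: [0.4299, -0.2364, 0.2395]
tcp_rot: [0.978, 0.206, 0.001, 0.001]
wrist_force: [0.3, 1.1, 0.3]
opening: 0.0849
finger_force: 0.0
t: 19.95
eef_pos: [0.4298, -0.2366, 0.2395]
tcp_rot: [0.978, 0.206, 0.001, 0.0]
wrist_force: [-1.0, -1.1, 6.5]
opening: 0.0592
finger_force: 63.0
t: 21.08
eef_pos: [0.4295, -0.2363, 0.2884]
tcp_rot: [0.978, 0.206, -0.0, -0.0]
wrist_force: [0.7, 0.7, -5.2]
opening: 0.059
finger_force: 65.6
q [ 0.47  0.59 -0.04  2.06  0.04  0.49 -0.75] upright turn [-0.     0.     0.416] F [ 0.74  0.71 -5.21]
```

It reads 5.2 N, so this is the full tin. I'll raise it until the underside is about 0.195–0.2 m up.

```bash
python3 -m inch '[[[0,0,-20,0,0,0],[0,0,-50,0,0,0],[0,0,-85,0,0,0],[0,0,-115,0,0,0],[0,0,-132,0,0,0],[0,0,-138,0,0,0],[0,0,-138,0,0,0],[0,0,-138,0,0,0],[0,0,-138,0,0,0],[0,0,-138,0,0,0],[0,0,-138,0,0,0],[0,0,-138,0,0,0]]]'; python3 - <<'E'
from bench import bot
from h import *
d=bot.snapshot("side");cv2.imwrite("pics/final.png",d["pixels"][...,::-1])
s=bot.get_state();print(s["wrist_force"],s["eef_pos"],abs(s["joint_velocities"]).max())
C=cloud(d);m=(np.hypot(C[...,0]-.43,C[...,1]+.236)<.034)&(C[...,2]>.1);print(np.percentile(C[m][:,2],[0,1,5]))
E
python3 lid.py .427 .22 top; python3 lid.py .453 -.021 top
```

```text
t: 22.58
eef_pos: [0.4296, -0.2363, 0.4267]
tcp_rot: [0.978, 0.206, 0.0, -0.0]
wrist_force: [-0.4, -0.2, -6.0]
opening: 0.0589
finger_force: 66.0
[ 1.30132194  0.91791724 -4.82254262] [ 0.42959605 -0.23633898  0.42670939] 0.0017282029974595731
[0.19428311 0.19667168 0.2023548 ]
top 350 [0.4282 0.2174 0.1094] 0.429 0.218 0.0304
top 348 [ 0.4538 -0.0213  0.1094] 0.4539 -0.0213 0.0294
```

View pics/final.png

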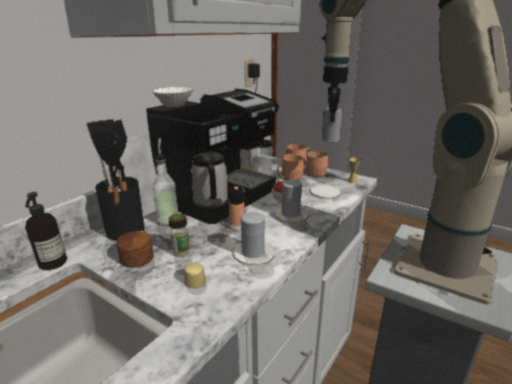

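The full tin is held upright at (332,125), with its underside about 0.195 m up. The other two stand on their coasters at (253,235) and (291,198), and nothing else has moved.

```bash
python3 -c "
from bench import bot
print(bot.job_done())"
```

```text
the job is handed in; nothing more can be done
None
```

I lifted the tins from left to right. The right-hand one is the full tin (about 5 N against about 1.5 N for the others), and I handed the job in with it held still and upright, its underside about 19.5 cm above the worktop, and the other two back on their coasters.

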